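Rinse a mug from the cup drawer on the glass rinser

ROBOT

A 7-joint arm with a two-finger parallel gripper is mounted at the origin on a cart in front of the work surface, level with it; the furniture and walls round the work are solid. World frame = base frame: x ahead of the robot, y to its left, z up, the work surface at z = 0. Lengths are in m, angles in rad, forces in N, time in s.
With the tool pointing down it reaches from about 0.4 to 0.85 m from the base axis. Payload 10.4 kg.
Tool frame: the origin (TCP) lies midway between the tips of the shut fingers; the grasp point (between the pads) lies 19 mm behind it (manip.grasp_offset is the distance from the TCP to the grasp point, in m); z points along the fingers, y is the line along which they close (so a half turn about z gives the same grasp; the last joint's range is limited). The gripper opens to 85 mm and grips with 20 to 120 N. Pads are 22 mm wide; open, the fingers measure 114 mm over their backs; the gripper's body (76 mm by 85 mm) begins 54 mm behind the grasp point. The pads swing forward as they close: fully open they stand 13 mm farther back than shut.
Start: joints at [1.248, 0.332, -0.065, 1.46, 0.022, 1.35, -0.088], TCP at [0.185, -0.597, 0.231] pointing down, gripper open.
Joint ranges: [-2.6, 2.6], [-0.5, 2.12], [-1.47, 1.34], [0.16, 2.42], [-1.27, 4.41], [0.06, 2.06], [-2.6, 2.6]. Speed limits (rad/s): [2.22, 2.22, 2.79, 2.79, 3.14, 3.14, 3.14].

INTERFACE

Orientations are given as a unit quaternion [x, y, z, w].
In Python, from workcell import manip, camrig, readout gives the robot as it stands (manip), with the cameras (camrig) and the readings (readout).
- The arm moves only by the tool advance, called after ">>>" as name([rows], argument=value, ...), one row to a line, values as JSON. Schema: {"type":"object","properties":{"moves":{"type":"array","items":{"type":"array","prefixItems":[{"type":"array","items":{"type":"number"},"minItems":3,"maxItems":3},{"type":"array","items":{"type":"number"},"minItems":3,"maxItems":3},{"type":"number"}],"minItems":3,"maxItems":3},"minItems":1,"maxItems":20},"clamp_n":{"type":"number"},"only":{"type":"string"},"quiet":{"type":"boolean"},"lines":{"type":"string"}},"required":["moves"],"additionalProperties":false}. moves is a list of rows, 1 to 20 of them, each written [[rx, ry, rz], [dx, dy, dz], opening]: a rotation vector rx, ry, rz in parts of the range, where 1.0 means pi/2 rad, then dx, dy, dz in a scale on which 1.0 is 1 m, then the opening from 0.0 (shut) to 1.0 (fully open); each row is the pose to reach, as a shift and turn from the pose commanded when the call began, along the tool's axes at that moment; what a row does not reach only later rows make up. A row lasts 1/8 s, in which the tool goes at most 0.0625 m and 0.188 rad, less where a joint would pass 70% of its speed; a pose out of reach is approached as far as the arm can. The fingers move at their own pace and stop on an object; clamp_n is the grip in N (left out, the last holds). Time passes only in rows, so rows that do not move let the fingers close. The tool returns the time, the measured TCP pose, the force, the opening and the grip force at its end. only (a regular expression) keeps the lines of the reply that match it, lines (a string "A,B") keeps lines A to B, and quiet returns only ok. A shift or turn number past 1, either way, is cut back to 1. Input that does not fit is refused with a message, and nothing moves.
- readout.get_obs(): the state, without advancing time (a new reading comes with each control period).
- camrig.camera(name): name is "scene" or "top" or "wrist"; returns the picture (480x640x3 uint8, blue, green, red); there is no depth.
- camrig.calibration(name): a dict with "fx", "fy", "cx", "cy" (pixels), "world_from_camera" (4x4, takes a point from camera to world coordinates); the wrist camera has in their place "tool_from_camera" (4x4, takes a point from camera to tool coordinates, whose origin is the TCP and whose axes are the flange's). Camera axes: x right, y up, looking along -z (the intrinsics and any distortion apply to the point x, -y, -z); pixel columns grow to the right and rows downward; lengths in m; the calibration is good to about 2 mm. A picture is of the moment at which its call begins: read the wrist's pose just before it. calibration takes no time and is no camera call.
- manip.hand_in(): hands the job in; it is judged then, once.
The state is a dict: "clock": time; "joint_pos": joint angles; "joint_velocities": joint speeds; "tau": joint torques, N m; "position": TCP position; "ee_rot": TCP orientation; "ft_force": force on the tool from outside, world axes, zero at the start; "torque": the same for the moment, N m; "grip_width": opening from 0.0 (shut) to 1.0 (fully open); "grasp_force": force on a finger pad.
Only numpy, scipy, OpenCV 4.12 (cv2) and the standard library are available. Lean on these libraries where they do the work, as an engineer would, in place of code of your own. Each camera call takes 0.05 s, during which the arm holds its last target. There are 200 camera calls.

TASK

Pull the drawer of the low steel cup cabinet out to its stop and leave it out, take the mug from it just as it stands, upside down, and set its mouth over the nozzle in the middle of the glass rinser's star. Gently press the spring-loaded star down with the mug until it has sunk about 10 mm of its 16 mm travel, so that the valve is well open without the star being rammed onto its stop, and keep it there for a good two seconds; the program finishes while the hand still holds the mug pressed down like this. Leave the tumbler and the small glass standing where they are (the small glass just rides along in the drawer).

Things in the scene. Friction and masses are not known exactly. Their poses are not given: they have to be found in the camera images.
- cup_drawer (a joint): How far the cabinet's drawer is pulled out, m: 0 closed, 0.155 at its stop; starts up to 0.02 ajar. It slides level along the cabinet's -x with about 1.5 N of friction and stays where it is left. It is a tray with 7 mm high rims, inner floor 186 (x) x 236 mm, 24 mm above the table, behind a 12 mm front panel whose top edge is 95 mm above the table.
- cup_cabinet: Low stainless cabinet, 210 mm deep (x) x 260 mm wide (y) x 103 mm high, fixed on the table, with one shallow drawer that takes up its whole front; a wire rail 12 mm high runs round the sides and back of its top. Origin at the centre of its underside on the table; -x points out of its front, z up.
- drawer_handle (a point): Middle of the round steel bar handle on the drawer's front: bar 10 mm thick, 108 mm long along the cabinet's y, level, 75 mm above the table, 35 mm in front of the front panel (30 mm free between bar and panel, nothing above or below the bar). Pulled right out, it hangs just before the raised edge of the sink counter. Moves with the drawer; axes as the cabinet's.
- mug_in: White stoneware mug upside down (mouth on the drawer's floor) in the left or right half of the drawer, the only mug there, under 0.17 kg. Round, 64 mm across at the mouth, narrowing to the foot, 50 mm high; its 12 mm handle reaches along its -y to 59 mm from the axis, level with the mouth, pointing roughly to the drawer's front. Origin 13.5 mm from the axis towards the handle; z up as it stands.
- mug_mouth (a point): Centre of the mug's mouth, on the mug's axis in the plane of its rim; axes as the mug's. The hollow inside is at least 35 mm wide and 24 mm deep. The mug grips well across its x, low down, with the fingertips 8 to 12 mm above the mouth.
- rinser: Counter-top glass rinser, fixed on the table: stainless drip tray 190 mm (x) x 140 mm (y), 36 mm high at its rim, with a barred grid 30 mm above the table, the sprung star in the middle and a pipe fitting with a small black valve handle behind (+x, up to 52 mm past the tray, 42 mm high). Origin at the centre of its underside, z up.
- star_centre (a point): Middle of the black star of the rinser (eight round arms 6 mm thick with a ring, 96 mm across), in the plane on which a rim rests: 54 mm above the table when not pressed. It moves down with the star. A steel nozzle 14 mm across stands 10 mm above this plane in the middle.
- rinser_star (a joint): How far the star is pressed down, m: 0 at rest, up to 0.016 at its stop. A spring pushes it up with about 4 N at rest and 0.5 N more per mm (9 N at 10 mm, 12 N at the stop); the mug's own weight does not move it.
- shot_glass: Small thick clear glass, 48 mm across and 61 mm high, standing upright in the other half of the drawer. Origin at the centre of its underside.
- tumbler: Clear tumbler, 81 mm across and 91 mm high, upside down on the table behind the rinser near the tiled wall. A bystander. Origin at the centre of its underside, z up.

How it is judged:
By the outcome, as a careful person would: the job done as asked, in the order asked, and still so for the second after the job is handed in, while the arm keeps its last pose, push and grip.
It also fails if it takes over 64 s, if anything falls off the work surface, if the arm or the gripper's body presses on something with over 40 N, if the wrist force passes 120 N, or if a joint passes its speed limit or range.

## Working session

There is one attempt and no reset: what is moved stays moved. The work goes in short steps, Python scripts to look and compute and a tool call to move; the robot and the scene stay as the last step left them, time stands still between calls to the robot, and variables do not carry over. Pictures are saved under pics/ and viewed, at most 13 in all, crops included, and the job is handed in when it is done.

```bash
mkdir -p pics; ls; python3 - <<'E'
from workcell import manip, camrig, readout
import cv2
for n in("scene","top"):
    cv2.imwrite(f"pics/{n}0.png",camrig.camera(n)); c=camrig.calibration(n); print(n,c)
print(camrig.calibration("wrist")); o=readout.get_obs(); print(o, manip.grasp_offset)
E
```

```text
pics
workcell.py
scene {'fx': 537.1780603735515, 'fy': 537.1780603735515, 'cx': 312.4858718574144, 'cy': 245.98573184686077, 'world_from_camera': array([[ 0.62163102,  0.34037765, -0.70549127, -0.00199113],
       [-0.78309949,  0.24915993, -0.56980217, -0.3831301 ],
       [-0.01816777,  0.90667656,  0.4214351 ,  0.46452836],
       [ 0.        ,  0.        ,  0.        ,  1.        ]])}
top {'fx': 512.005818838299, 'fy': 512.005818838299, 'cx': 313.59433581237226, 'cy': 241.2665289293808, 'world_from_camera': array([[-0.00686664,  0.98695059, -0.16087692,  0.47724482],
       [-0.99993476, -0.00824553, -0.00790503,  0.09613248],
       [-0.00912839,  0.16081214,  0.98694282,  0.91716655],
       [ 0.        ,  0.        ,  0.        ,  1.        ]])}
{'fx': 356.811810797023, 'fy': 356.811810797023, 'cx': 318.1947517161261, 'cy': 236.66531049130546, 'tool_from_camera': array([[ 5.63422671e-04,  9.52351070e-01,  3.05003480e-01,
         7.74206378e-02],
       [ 9.99998762e-01, -9.84691891e-04,  1.22736437e-03,
         3.46929485e-04],
       [ 1.46921622e-03,  3.05002411e-01
[... 160 characters left out ...]
array([ 1.24840969,  0.33278989, -0.06470096,  1.46088323,  0.02160356,
        1.34990252, -0.08850387]), 'joint_velocities': array([-0.00069265, -0.00327918, -0.00036379, -0.0024895 , -0.00195323,
        0.00014737, -0.00031026]), 'tau': array([ 1.10272973e-03, -6.26751852e+01,  4.93204873e-02, -3.92435431e+01,
        1.64520484e-02,  6.88130938e-03,  2.60295167e-06]), 'position': array([ 0.18446554, -0.59679323,  0.23059486]), 'ee_rot': array([ 9.88785497e-01,  1.49341307e-01, -1.27133676e-04, -6.31020331e-04]), 'ft_force': array([ 0.03687929, -0.92972163, -0.77376165]), 'torque': array([ 0.00601254, -0.04977803,  0.00329343]), 'grasp_force': 0.0, 'grip_width': 1.005066722763143} 0.0187
```

View pics/scene0.png

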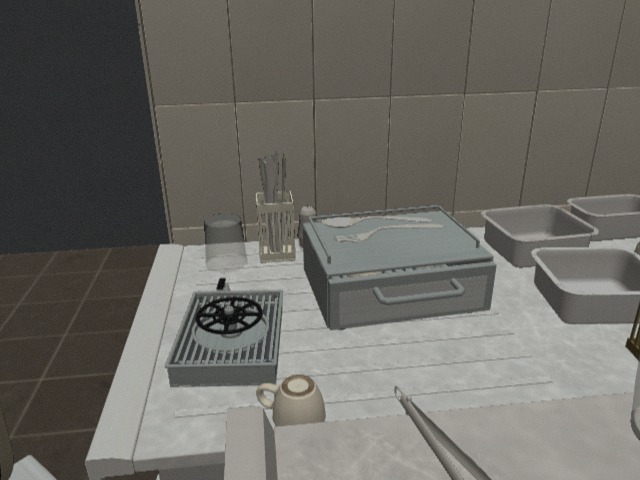

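View pics/top0.png

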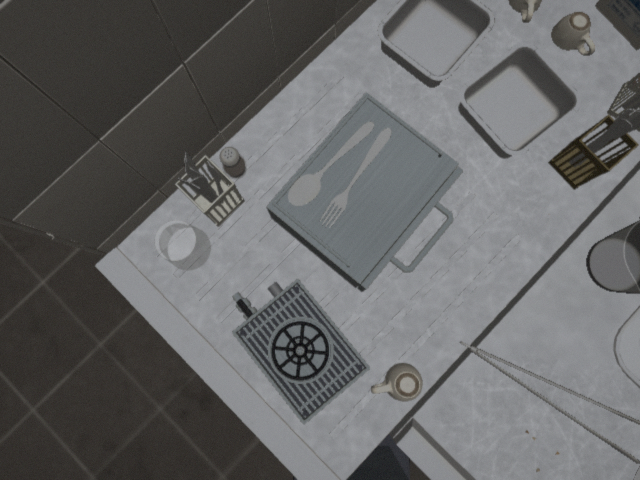

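The top picture shows the star hub near (301,350), the handle bar from about (410,270) to (450,212), the cabinet behind it and the tumbler at (180,243). The mug at (403,382) is a decoy on the counter. I'll enlarge it to read pixels more closely.

```bash
cat > h.py <<'E'
from workcell import manip, camrig, readout
import numpy as np, cv2
from scipy.spatial.transform import Rotation as R
def ray(name,u,v,obs=None):
    c=camrig.calibration(name)
    if name=="wrist":
        o=obs or readout.get_obs(); T=np.eye(4); T[:3,:3]=R.from_quat(o["ee_rot"]).as_matrix(); T[:3,3]=o["position"]; T=T@c["tool_from_camera"]
    else: T=c["world_from_camera"]
    d=T[:3,:3]@np.array([(u-c["cx"])/c["fx"],-(v-c["cy"])/c["fy"],-1]); return T[:3,3],d
def at(name,u,v,z,obs=None):
    p,d=ray(name,u,v,obs); return p+d*(z-p[2])/d[2]
def totool(w,rot=None):
    "shift in tool axes from the present pose to world point w"
    o=readout.get_obs(); return R.from_quat(o["ee_rot"]).inv().apply(np.array(w)-o["position"])
E
python3 - <<'E'
import cv2
a=cv2.imread("pics/top0.png")
cv2.imwrite("pics/c1.png",cv2.resize(a[190:390,230:470],None,fx=3.3,fy=3,interpolation=cv2.INTER_CUBIC))
E
```

```text
(no output)
```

View pics/c1.png

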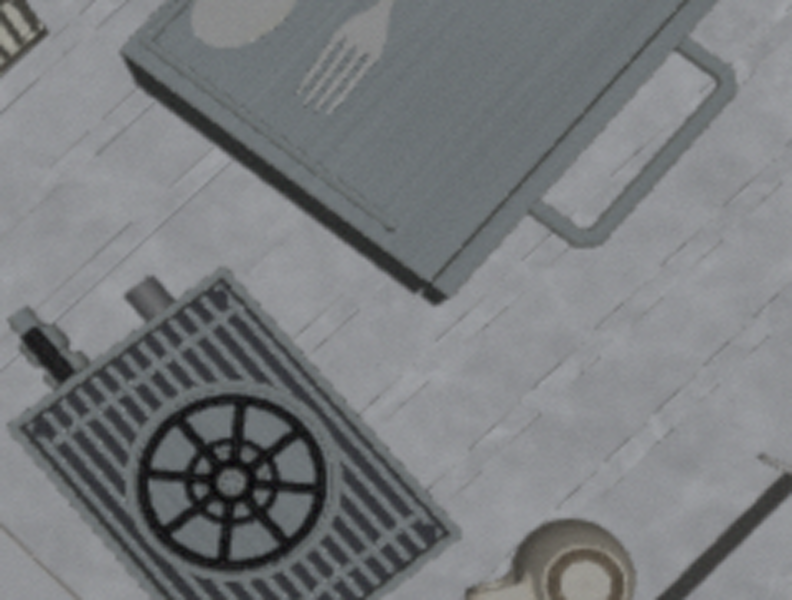

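The crop shows the nozzle at (232,482), which is full-frame (300.4,350.7). The bar's centreline runs from (725,88) to (591,235), full-frame (449.7,219.3) to (409.1,268.3).

```bash
python3 - <<'E'
from h import *
f=lambda x,y:(230+x/3.3,190+y/3)
print("star",at("top",*f(232,482),.054),"nozzle",at("top",*f(233,482),.064))
a=at("top",*f(725,88),.080);b=at("top",*f(591,235),.080)
print(a,b,np.linalg.norm(a-b),(a+b)/2,"yaw bar",np.arctan2(b[1]-a[1],b[0]-a[0]))
# scene check
print("scene star",at("scene",230,313,.058),"handle ends",at("scene",378,293,.075),at("scene",458,284,.075))
# front panel top corners & top-corner
print("panel lower corner",at("top",*f(440,300),.095), "cab corner back-left",at("top",*f(125,52),.103),"cab front-left",at("top",*f(425,290),.103))
o=readout.get_obs();print(R.from_quat(o["ee_rot"]).as_matrix())
p=at("scene",303,385,.05);print("decoy mug",p)
E
```

```text
star [0.43512379 0.12624788 0.054     ] nozzle [0.4356086  0.12540434 0.064     ]
[ 0.64879741 -0.1239238   0.08      ] [ 0.56743209 -0.0534452   0.08      ] 0.10764547536497061 [ 0.60811475 -0.0886845   0.08      ] yaw bar 2.4277687401225476
scene star [0.43192086 0.12065177 0.058     ] handle ends [ 0.57998536 -0.03272083  0.075     ] [ 0.67284383 -0.11309998  0.075     ]
panel lower corner [0.53155983 0.02363985 0.095     ] cab corner back-left [0.66662487 0.17679204 0.103     ] cab front-left [0.53636226 0.03143381 0.103     ]
[[ 9.55394316e-01  2.95332876e-01 -4.39890671e-04]
 [ 2.95333197e-01 -9.55393552e-01  1.20991489e-03]
 [-6.29410681e-05 -1.28586012e-03 -9.99999171e-01]]
decoy mug [ 0.38135948 -0.05495144  0.05      ]
```

```bash
python3 - <<'E'
from h import *
print(totool([.621,-.074,.33]),totool([.621,-.074,.20]))
E
```

```text
[ 0.57145449 -0.37067813 -0.09896455] [ 0.57146267 -0.37051097  0.03103535]
```

The rows are not in the units I measure in: turns go in shares of pi/2 rad. I convert before sending: -0.556 rad is -0.354.

>>> advance([
  [[0, 0, 0], [0, 0, -0.06], 0],
  [[0, 0, 0], [0, 0, -0.1], 0],
  [[0, 0, -0.0955], [0.05, -0.03, -0.1], 0],
  [[0, 0, -0.191], [0.1, -0.065, -0.1], 0],
  [[0, 0, -0.2865], [0.15, -0.1, -0.1], 0],
  [[0, 0, -0.354], [0.2, -0.13, -0.1], 0],
  [[0, 0, -0.354], [0.25, -0.16, -0.1], 0],
  [[0, 0, -0.354], [0.3, -0.195, -0.1], 0],
  [[0, 0, -0.354], [0.35, -0.23, -0.1], 0],
  [[0, 0, -0.354], [0.4, -0.26, -0.1], 0],
  [[0, 0, -0.354], [0.45, -0.29, -0.1], 0],
  [[0, 0, -0.354], [0.5, -0.325, -0.1], 0],
  [[0, 0, -0.354], [0.54, -0.35, -0.06], 0],
  [[0, 0, -0.354], [0.571, -0.371, -0.02], 0],
  [[0, 0, -0.354], [0.571, -0.371, 0.031], 0],
  [[0, 0, -0.354], [0.571, -0.371, 0.031], 0],
  [[0, 0, -0.354], [0.571, -0.371, 0.031], 0],
], clamp_n=30)

```text
clock: 2.22
position: [0.6212, -0.0747, 0.2024]
ee_rot: [0.91, 0.414, 0.001, 0.001]
ft_force: [0.4, 0.4, 1.3]
grip_width: 0.003
grasp_force: 0.0
```

```bash
python3 - <<'E'
from h import *
o=readout.get_obs();a=camrig.camera("wrist");cv2.imwrite("pics/w1.png",a);np.savez("w1.npz",p=o["position"],q=o["ee_rot"]);print(o["clock"],o["position"],R.from_quat(o["ee_rot"]).as_matrix()[:,0])
E
```

```text
2.225 [ 0.62116114 -0.07474597  0.20237838] [0.65639365 0.75441807 0.000866  ]
```

View pics/w1.png

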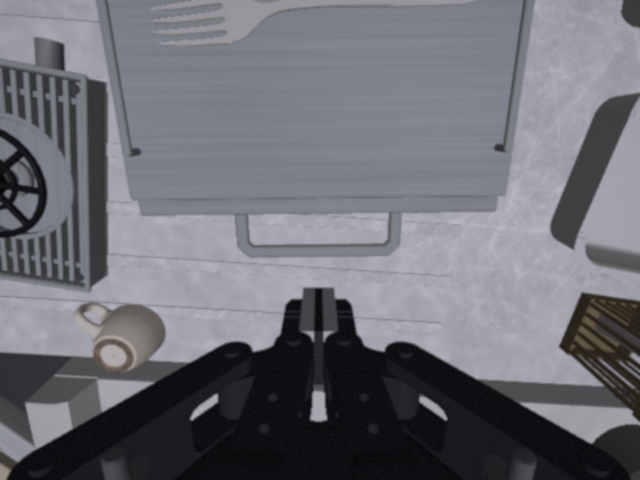

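The wrist view shows the bar's centreline at row 249, columns 240–398, and the panel's front top edge at row 213. The raised sink-counter edge runs along row ~365–395.

```bash
python3 - <<'E'
from h import *
z=np.load("w1.npz");o=dict(position=z["p"],ee_rot=z["q"])
f=lambda u,v,h:at("wrist",u,v,h,o)
a=f(243,249,.078);b=f(395,250,.078);m=(a+b)/2
y=(a-b)/np.linalg.norm(a-b);x=np.array([y[1],-y[0],0]);print(a,b,np.linalg.norm(a-b),m,"x",x,np.arctan2(x[1],x[0]))
p=f(319,213,.095);q=f(319,196,.103);print("panel front dist",(p-m)@x,"cab",(q-m)@x)
pl,pr=f(140,213,.095),f(497,210,.095);print(pl,pr,pl-pr,np.linalg.norm(pl-pr))
for h in(0,.02,.04,.06): print(h,"edge",(f(360,363,h)-m)@x,(f(500,385,h)-m)@x,)
t=m+.020*x;t[2]=.2;print(t,totool(t),R.from_quat(o["ee_rot"]).inv().apply(x))
E
```

```text
[ 0.56357282 -0.04930607  0.078     ] [ 0.65462224 -0.1295831   0.078     ] 0.12138533088655519 [ 0.60909753 -0.08944458  0.078     ] x [0.66134044 0.75008587 0.        ] 0.8481919167314511
panel front dist 0.034152799440271144 cab 0.04819733124004111
[0.53362261 0.02141772 0.095     ] [ 0.72993083 -0.14627512  0.095     ] [-0.19630822  0.16769284  0.        ] 0.2581817259262321
0 edge -0.16600165034484585 -0.19543815797251338
0.02 edge -0.15086189734620514 -0.17859880567084688
0.04 edge -0.13572214434756458 -0.16175945336918046
0.06 edge -0.1205823913489239 -0.14492010106751396
[ 0.62232434 -0.07444287  0.2       ] [0.00071579 0.00039825 0.0030209 ] [9.99978006e-01 6.57406311e-03 8.77409405e-04]
```

Bar midpoint agrees between the cameras to 1 mm, and the panel comes out 34 mm behind it against the 35 given. I'm descending into the gap with the fingers shut, which keeps the outer side of the bar free near the sink edge.

>>> advance([
  [[0, 0, 0], [0, 0, 0.05], 0],
  [[0, 0, 0], [0, 0, 0.09], 0],
  [[0, 0, 0], [0.001, 0, 0.12], 0],
  [[0, 0, 0], [0.001, 0, 0.13], 0],
  [[0, 0, 0], [0.001, 0, 0.137], 0],
  [[0, 0, 0], [0.001, 0, 0.14], 0],
  [[0, 0, 0], [0.001, 0, 0.14], 0],
])

```text
clock: 3.15
position: [0.6217, -0.0734, 0.0612]
ee_rot: [0.91, 0.415, 0.0, 0.0]
ft_force: [-0.2, 0.2, 0.6]
grip_width: -0.003
grasp_force: 0.0
```

>>> advance([
  [[0, 0, 0], [-0.004, 0, 0], 0],
  [[0, 0, 0], [-0.012, 0, 0], 0],
  [[0, 0, 0], [-0.024, 0, 0], 0],
  [[0, 0, 0], [-0.036, 0, 0], 0],
  [[0, 0, 0], [-0.048, 0, 0], 0],
  [[0, 0, 0], [-0.06, 0, 0], 0],
  [[0, 0, 0], [-0.072, 0, 0], 0],
  [[0, 0, 0], [-0.084, 0, 0], 0],
  [[0, 0, 0], [-0.096, 0, 0], 0],
  [[0, 0, 0], [-0.108, 0, 0], 0],
  [[0, 0, 0], [-0.12, 0, 0], 0],
  [[0, 0, 0], [-0.13, 0, 0], 0],
  [[0, 0, 0], [-0.137, 0, 0], 0],
  [[0, 0, 0], [-0.142, 0, 0], 0],
  [[0, 0, 0], [-0.146, 0, 0], 0],
  [[0, 0, 0], [-0.149, 0, 0], 0],
  [[0, 0, 0], [-0.149, 0, 0], 0],
])

```text
clock: 5.28
position: [0.5231, -0.186, 0.0602]
ee_rot: [0.91, 0.415, -0.0, -0.0]
ft_force: [0.2, 0.5, 0.4]
grip_width: -0.0
grasp_force: 0.0
```

>>> advance([
  [[0, 0, 0], [-0.0015, 0, 0], 0],
  [[0, 0, 0], [-0.003, 0, 0], 0],
  [[0, 0, 0], [-0.0045, 0, 0], 0],
  [[0, 0, 0], [-0.005, 0, 0], 0],
])

```text
clock: 5.78
position: [0.5201, -0.1896, 0.0602]
ee_rot: [0.91, 0.415, -0.0, -0.0]
ft_force: [0.4, 0.9, -0.5]
grip_width: -0.0
grasp_force: 0.8
```

>>> advance([
  [[0, 0, 0], [-0.0015, 0, 0], 0],
  [[0, 0, 0], [-0.003, 0, 0], 0],
  [[0, 0, 0], [-0.0035, 0, 0], 0],
])

```text
clock: 6.15
position: [0.5178, -0.1923, 0.0602]
ee_rot: [0.91, 0.415, -0.0, -0.0]
ft_force: [-0.4, 2.0, -1.2]
grip_width: -0.001
grasp_force: 0.8
```

>>> advance([
  [[0, 0, 0], [-0.001, 0, 0], 0],
  [[0, 0, 0], [-0.002, 0, 0], 0],
  [[0, 0, 0], [-0.003, 0, 0], 0],
])

```text
clock: 6.52
position: [0.517, -0.1933, 0.0604]
ee_rot: [0.91, 0.415, 0.001, -0.0]
ft_force: [6.6, 6.8, -3.3]
grip_width: 0.003
grasp_force: 4.5
```

>>> advance([
  [[0, 0, 0], [-0.001, 0, 0], 0],
  [[0, 0, 0], [-0.002, 0, 0], 0],
  [[0, 0, 0], [-0.003, 0, 0], 0],
])

```text
clock: 6.9
position: [0.5168, -0.1934, 0.0606]
ee_rot: [0.909, 0.416, 0.003, -0.0]
ft_force: [14.4, 12.5, -9.8]
grip_width: 0.003
grasp_force: 9.1
```

Force rose to 19 N with no further motion, so the drawer is at its stop. I'll unload, lift out and look into it.

>>> advance([
  [[0, 0, 0], [0.005, 0, 0], 0],
  [[0, 0, 0], [0.0095, 0, 0], 0],
  [[0, 0, 0], [0.0095, 0, -0.001], 0],
  [[0, 0, 0], [0.0095, 0, -0.03], 0],
  [[0, 0, 0], [0.0095, 0, -0.08], 0],
  [[0, 0, 0], [0.0095, 0, -0.13], 0],
  [[0, 0, 0], [0.05, 0, -0.17], 0.5],
  [[0, 0, 0], [0.085, 0, -0.19], 1],
  [[0, 0, 0], [0.085, 0, -0.19], 1],
  [[0, 0, 0], [0.085, 0, -0.19], 1],
  [[0, 0, 0], [0.085, 0, -0.19], 1],
])

```text
clock: 8.28
position: [0.5688, -0.1339, 0.2495]
ee_rot: [0.91, 0.414, -0.001, -0.0]
ft_force: [-0.6, 0.2, -0.2]
grip_width: 0.996
grasp_force: 0.0
```

```bash
python3 - <<'E'
from h import *
o=readout.get_obs();a=camrig.camera("wrist");cv2.imwrite("pics/w2.png",a);np.savez("w2.npz",p=o["position"],q=o["ee_rot"]);print(o["clock"],o["position"])
cv2.imwrite("pics/top2.png",camrig.camera("top"))
E
```

```text
8.275 [ 0.5688428  -0.1339414   0.24952365]
```

View pics/w2.png

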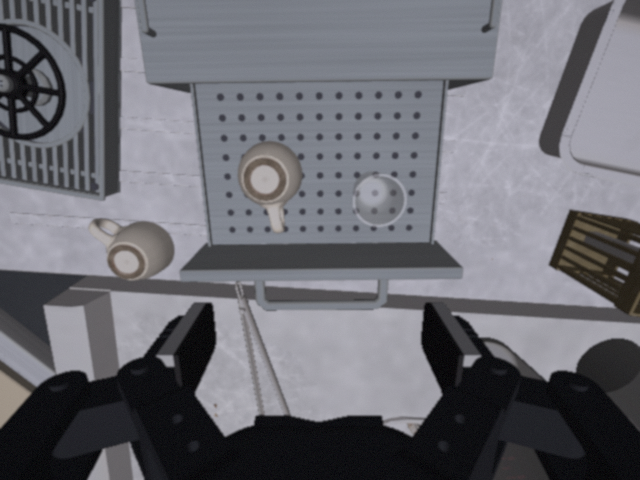

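The wrist view shows the drawer out, the upside-down mug with foot ring at about (265,181) and handle tip at (277,230), and the small glass at (380,200). I'll crop it closer.

```bash
python3 - <<'E'
import cv2
a=cv2.imread("pics/w2.png")[120:250,190:350]
cv2.imwrite("pics/c2.png",cv2.resize(a,None,fx=4.5,fy=4.5,interpolation=cv2.INTER_CUBIC))
E
```

```text
(no output)
```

View pics/c2.png

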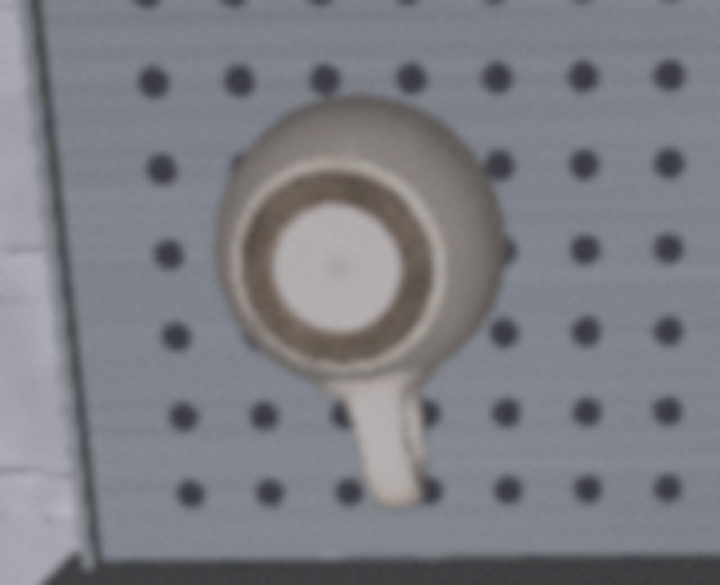

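The crop puts the foot ring's centre at (338,266), full-frame (265.1,179.1), and the handle's tip at (396,503), full-frame (278,231.8).

```bash
python3 - <<'E'
from h import *
z=np.load("w2.npz");o=dict(position=z["p"],ee_rot=z["q"])
f=lambda x,y,h:at("wrist",190+x/4.5,120+y/4.5,h,o)
c=f(338,266,.074);print("axis foot",c, "foot dia",np.linalg.norm(f(232,266,.074)-f(445,266,.074)))
for h in(.024,.034,.044): print(h,"width mid",(f(216,240,h)+f(503,240,h))/2,np.linalg.norm(f(216,240,h)-f(503,240,h)))
for h in(.024,.03,.036,.044,.054):
  t=f(396,503,h);d=(t-c)[:2];print(h,np.linalg.norm(d),np.arctan2(d[1],d[0]))
o=readout.get_obs();T=R.from_quat(o["ee_rot"]).as_matrix()
print("tool x ang",np.arctan2(T[1,0],T[0,0]),"panel",at("wrist",319,246,.095,o)-c, "cab front edge", (at("wrist",265,81,.103,o)-c)@T[:,0])
g=at("wrist",380,213,.024,o);print("glass approx",g,(g-c)@T)
print(totool([c[0],c[1],.2]))
# top cross-check: project foot centre into top
k=camrig.calibration("top");w=np.linalg.inv(k["world_from_camera"])@np.append(c,1);print("top px",k["cx"]-k["fx"]*w[0]/w[2],k["cy"]+k["fy"]*w[1]/w[2])
a=cv2.imread("pics/top2.png")[190:390,230:470];cv2.imwrite("pics/c3.png",cv2.resize(a,None,fx=3.3,fy=3,interpolation=cv2.INTER_CUBIC))
E
```

```text
axis foot [ 0.55169833 -0.08048273  0.074     ] foot dia 0.04233121979151984
0.024 width mid [ 0.54883737 -0.08017961  0.024     ] 0.06563951153475728
0.034 width mid [ 0.5507595 -0.0800541  0.034    ] 0.06386243081652551
0.044 width mid [ 0.55268163 -0.07992859  0.044     ] 0.06208535009829382
0.024 0.06463566831269135 -2.227797719041787
0.03 0.0628516691439475 -2.214633017101147
0.036 0.06107919793648033 -2.200701723262223
0.044 0.058735638251894436 -2.1808243101509595
0.054 0.05584189468761991 -2.1536456573222376
tool x ang 0.8543446942590209 panel [-6.85135333e-05 -7.35216395e-02  2.10000000e-02] cab front edge 0.07840490882143822
glass approx [ 0.60882344 -0.18725323  0.024     ] [-0.04296316  0.11322512  0.04997455]
[ 0.02862695 -0.04795883  0.04980726]
top px 425.2554198701657 278.1163678371281
```

View pics/c3.png

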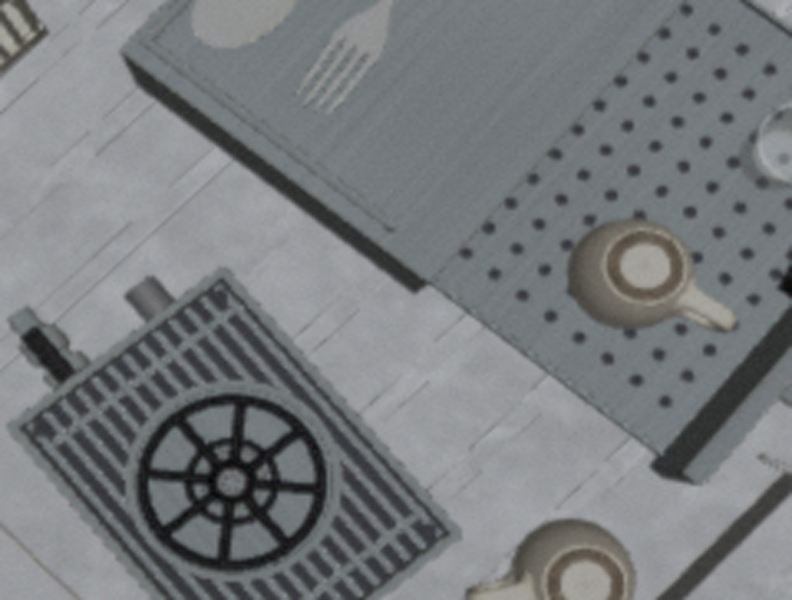

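In the top view the foot ring is at crop (645,266), full-frame (425.5,278.7); the wrist result predicted (425.3,278.1). They agree, so I'll grasp.

Converted, -0.095 rad is -0.0605.

>>> advance([
  [[0, 0, -0.0605], [0.0285, -0.048, 0], 1],
  [[0, 0, -0.0605], [0.0285, -0.048, 0.05], 1],
  [[0, 0, -0.0605], [0.0285, -0.048, 0.1], 1],
  [[0, 0, -0.0605], [0.0285, -0.048, 0.14], 1],
  [[0, 0, -0.0605], [0.0285, -0.048, 0.17], 1],
  [[0, 0, -0.0605], [0.0285, -0.048, 0.19], 1],
  [[0, 0, -0.0605], [0.0285, -0.048, 0.205], 1],
  [[0, 0, -0.0605], [0.0285, -0.048, 0.215], 1],
  [[0, 0, -0.0605], [0.0285, -0.048, 0.2225], 1],
  [[0, 0, -0.0605], [0.0285, -0.048, 0.2225], 1],
  [[0, 0, -0.0605], [0.0285, -0.048, 0.2225], 1],
], clamp_n=40)

```text
clock: 9.75
position: [0.5526, -0.0796, 0.0283]
ee_rot: [0.889, 0.458, 0.0, 0.0]
ft_force: [-0.1, 0.0, -0.2]
grip_width: 1.001
grasp_force: 0.0
```

>>> advance([
  [[0, 0, 0], [0, 0, 0], 0.8],
  [[0, 0, 0], [0, 0, 0], 0.6],
  [[0, 0, 0], [0, 0, 0], 0.4],
  [[0, 0, 0], [0, 0, 0], 0.4],
  [[0, 0, 0], [0, 0, 0], 0.4],
  [[0, 0, 0], [0, 0, 0], 0.4],
], clamp_n=40)

```text
clock: 10.5
position: [0.5528, -0.0795, 0.0288]
ee_rot: [0.889, 0.458, 0.0, 0.0]
ft_force: [-1.4, 0.2, 8.7]
grip_width: 0.698
grasp_force: 41.6
```

>>> advance([
  [[0, 0, 0], [0, 0, -0.003], 0.4],
  [[0, 0, 0], [0, 0, -0.008], 0.4],
  [[0, 0, 0], [0, 0, -0.015], 0.4],
  [[0, 0, 0], [0, 0, -0.015], 0.4],
  [[0, 0, 0], [0, 0, -0.015], 0.4],
])

```text
clock: 11.12
position: [0.5522, -0.0797, 0.0428]
ee_rot: [0.889, 0.458, -0.0, 0.0]
ft_force: [0.4, 0.4, -0.5]
grip_width: 0.695
grasp_force: 42.8
```

>>> advance([
  [[0, 0, 0], [0, 0, -0.02], 0.4],
  [[0, 0, 0], [0, 0, -0.05], 0.4],
  [[0, 0, 0], [0, 0, -0.09], 0.4],
  [[0, 0, 0], [0, 0, -0.12], 0.4],
  [[0, 0, 0], [0, 0, -0.13], 0.4],
  [[0, 0, 0], [0, 0, -0.13], 0.4],
])

```text
clock: 11.88
position: [0.5523, -0.0797, 0.1732]
ee_rot: [0.889, 0.458, 0.0, 0.0]
ft_force: [-0.1, -0.1, -1.7]
grip_width: 0.698
grasp_force: 43.1
```

```bash
python3 - <<'E'
from h import *
o=readout.get_obs();T=R.from_quat(o["ee_rot"]).as_matrix()
cv2.imwrite("pics/s4.png",camrig.camera("scene"));cv2.imwrite("pics/w4.png",camrig.camera("wrist"))
ax=np.array([.4353,.1258,.15])+.0015*T[:,0]
print(T[:,0],totool(ax))
E
```

```text
[5.81105268e-01 8.13828397e-01 8.60818317e-05] [ 0.10115633 -0.21393834  0.0219284 ]
```

View pics/s4.png

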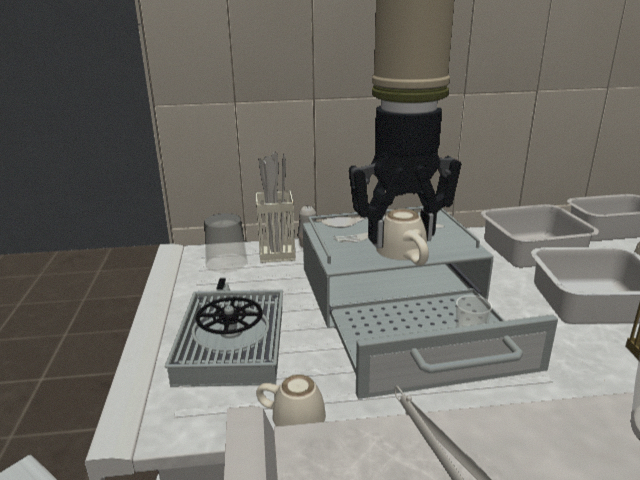

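The mug is held level, handle towards the front, and the small glass stands in the drawer. Now I'll carry it over to the star.

>>> advance([
  [[0, 0, 0], [0.01, -0.021, 0], 0.4],
  [[0, 0, 0], [0.025, -0.053, 0], 0.4],
  [[0, 0, 0], [0.045, -0.095, 0], 0.4],
  [[0, 0, 0], [0.065, -0.137, 0], 0.4],
  [[0, 0, 0], [0.083, -0.175, 0], 0.4],
  [[0, 0, 0], [0.095, -0.2, 0], 0.4],
  [[0, 0, 0], [0.101, -0.214, 0], 0.4],
  [[0, 0, 0], [0.101, -0.214, 0.03], 0.4],
  [[0, 0, 0], [0.101, -0.214, 0.06], 0.4],
  [[0, 0, 0], [0.101, -0.214, 0.08], 0.4],
  [[0, 0, 0], [0.101, -0.214, 0.09], 0.4],
  [[0, 0, 0], [0.101, -0.214, 0.09], 0.4],
  [[0, 0, 0], [0.101, -0.214, 0.09], 0.4],
])

```text
clock: 13.6
position: [0.4372, 0.1271, 0.0835]
ee_rot: [0.889, 0.458, 0.0, 0.0]
ft_force: [-0.9, -0.6, -0.9]
grip_width: 0.695
grasp_force: 43.1
```

```bash
python3 - <<'E'
from h import *
a=camrig.camera("scene")[230:400,140:320]; b=camrig.camera("top")[270:430,200:400]
r=lambda i:cv2.resize(i,(400,380),interpolation=cv2.INTER_CUBIC)
cv2.imwrite("pics/p5.png",np.hstack([r(a),r(b)]))
o=readout.get_obs();T=R.from_quat(o["ee_rot"]).as_matrix();p=o["position"];print(p,o["ft_force"], p-.0015*T[:,0])
E
```

```text
[0.43723148 0.12702154 0.0835117 ] [-0.56787473  0.38562793 -1.0067156 ] [0.43635979 0.12580082 0.08351061]
```

View pics/p5.png

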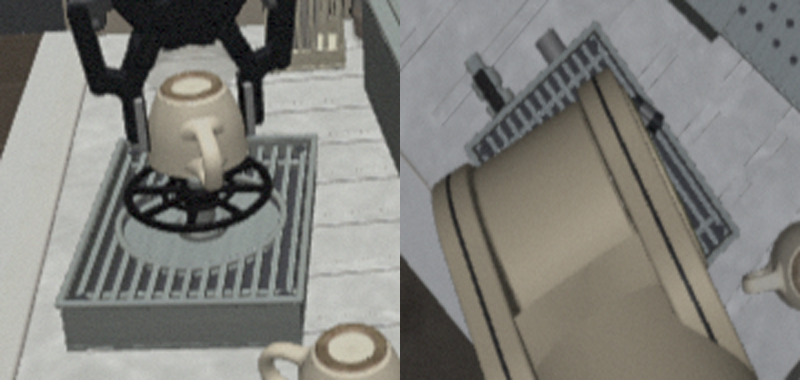

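The left half shows the mug hovering centred over the star, about 25 mm above it. I'll descend until contact, watching the force.

>>> advance([
  [[0, 0, 0], [0, 0, 0.008], 0.4],
  [[0, 0, 0], [0, 0, 0.014], 0.4],
  [[0, 0, 0], [0, 0, 0.018], 0.4],
  [[0, 0, 0], [0, 0, 0.021], 0.4],
  [[0, 0, 0], [0, 0, 0.021], 0.4],
])

```text
clock: 14.32
position: [0.4366, 0.127, 0.0616]
ee_rot: [0.889, 0.458, -0.0, -0.0]
ft_force: [-0.5, -0.2, -1.5]
grip_width: 0.691
grasp_force: 43.1
```

>>> advance([
  [[0, 0, 0], [0, 0, 0.0015], 0.4],
  [[0, 0, 0], [0, 0, 0.003], 0.4],
  [[0, 0, 0], [0, 0, 0.003], 0.4],
])

```text
clock: 14.7
position: [0.4368, 0.1269, 0.0588]
ee_rot: [0.889, 0.458, 0.0, 0.0]
ft_force: [0.5, -0.4, -0.8]
grip_width: 0.7
grasp_force: 43.2
```

>>> advance([
  [[0, 0, 0], [0, 0, 0.001], 0.4],
  [[0, 0, 0], [0, 0, 0.002], 0.4],
  [[0, 0, 0], [0, 0, 0.002], 0.4],
])

```text
clock: 15.08
position: [0.4368, 0.1269, 0.0569]
ee_rot: [0.889, 0.458, 0.0, 0.0]
ft_force: [-1.1, -0.5, 4.6]
grip_width: 0.696
grasp_force: 43.7
```

>>> advance([
  [[0, 0, 0], [0, 0, 0.001], 0.4],
  [[0, 0, 0], [0, 0, 0.002], 0.4],
  [[0, 0, 0], [0, 0, 0.003], 0.4],
  [[0, 0, 0], [0, 0, 0.003], 0.4],
])

```text
clock: 15.58
position: [0.4368, 0.127, 0.0538]
ee_rot: [0.889, 0.458, 0.0, 0.0]
ft_force: [-0.4, -1.1, 5.2]
grip_width: 0.697
grasp_force: 44.0
```

>>> advance([
  [[0, 0, 0], [0, 0, 0.001], 0.4],
  [[0, 0, 0], [0, 0, 0.002], 0.4],
  [[0, 0, 0], [0, 0, 0.003], 0.4],
  [[0, 0, 0], [0, 0, 0.003], 0.4],
])

```text
clock: 16.08
position: [0.4369, 0.127, 0.0509]
ee_rot: [0.889, 0.458, 0.0, 0.0]
ft_force: [-1.0, -1.0, 6.0]
grip_width: 0.695
grasp_force: 44.2
```

>>> advance([
  [[0, 0, 0], [0, 0, 0.001], 0.4],
  [[0, 0, 0], [0, 0, 0.0015], 0.4],
  [[0, 0, 0], [0, 0, 0.0015], 0.4],
])

```text
clock: 16.45
position: [0.4369, 0.127, 0.0495]
ee_rot: [0.889, 0.458, 0.0, 0.0]
ft_force: [-2.0, -1.6, 7.0]
grip_width: 0.697
grasp_force: 44.3
```

```bash
python3 - <<'E'
from h import *
F=[]
for i in range(8):
    a=camrig.camera("scene");o=readout.get_obs();F.append(np.append(o["ft_force"],o["position"][2]))
print(np.mean(F,0),np.std(F,0))
a=a[230:400,140:320];cv2.imwrite("pics/p6.png",cv2.resize(a,(630,595),interpolation=cv2.INTER_CUBIC))
E
```

```text
[-1.29485208 -1.13839859  7.3117384   0.04948384] [4.72436519e-01 3.73513267e-01 4.85354550e-01 1.07149733e-05]
```

View pics/p6.png

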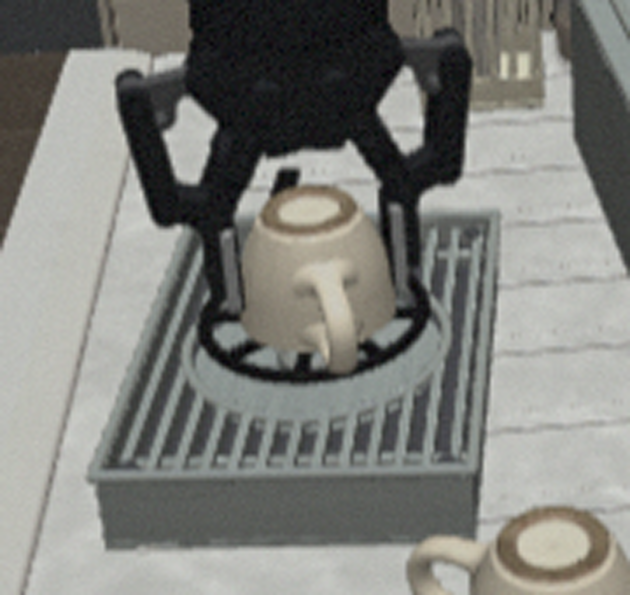

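The mug sits flush and central on the sunken star. Height and force both give about 9.3 mm sunk, so I'll add 0.7 mm and hold.

>>> advance([
  [[0, 0, 0], [0, 0, 0.0007], 0.4],
  [[0, 0, 0], [0, 0, 0.0007], 0.4],
  [[0, 0, 0], [0, 0, 0.0007], 0.4],
  [[0, 0, 0], [0, 0, 0.0007], 0.4],
  [[0, 0, 0], [0, 0, 0.0007], 0.4],
  [[0, 0, 0], [0, 0, 0.0007], 0.4],
  [[0, 0, 0], [0, 0, 0.0007], 0.4],
  [[0, 0, 0], [0, 0, 0.0007], 0.4],
  [[0, 0, 0], [0, 0, 0.0007], 0.4],
  [[0, 0, 0], [0, 0, 0.0007], 0.4],
  [[0, 0, 0], [0, 0, 0.0007], 0.4],
  [[0, 0, 0], [0, 0, 0.0007], 0.4],
  [[0, 0, 0], [0, 0, 0.0007], 0.4],
  [[0, 0, 0], [0, 0, 0.0007], 0.4],
  [[0, 0, 0], [0, 0, 0.0007], 0.4],
  [[0, 0, 0], [0, 0, 0.0007], 0.4],
  [[0, 0, 0], [0, 0, 0.0007], 0.4],
  [[0, 0, 0], [0, 0, 0.0007], 0.4],
  [[0, 0, 0], [0, 0, 0.0007], 0.4],
  [[0, 0, 0], [0, 0, 0.0007], 0.4],
])

```text
clock: 19.35
position: [0.4369, 0.127, 0.0488]
ee_rot: [0.889, 0.458, 0.0, 0.0]
ft_force: [-0.6, -1.6, 7.5]
grip_width: 0.698
grasp_force: 44.3
```

>>> advance([
  [[0, 0, 0], [0, 0, 0], 0.4],
  [[0, 0, 0], [0, 0, 0], 0.4],
  [[0, 0, 0], [0, 0, 0], 0.4],
  [[0, 0, 0], [0, 0, 0], 0.4],
  [[0, 0, 0], [0, 0, 0], 0.4],
  [[0, 0, 0], [0, 0, 0], 0.4],
  [[0, 0, 0], [0, 0, 0], 0.4],
  [[0, 0, 0], [0, 0, 0], 0.4],
])

```text
clock: 20.35
position: [0.4369, 0.127, 0.0488]
ee_rot: [0.889, 0.458, 0.0, 0.0]
ft_force: [-0.6, -1.4, 7.4]
grip_width: 0.696
grasp_force: 44.3
```

```bash
python3 - <<'E'
from h import *
cv2.imwrite("pics/p7.png",camrig.camera("scene"))
E
```

```text
(no output)
```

View pics/p7.png

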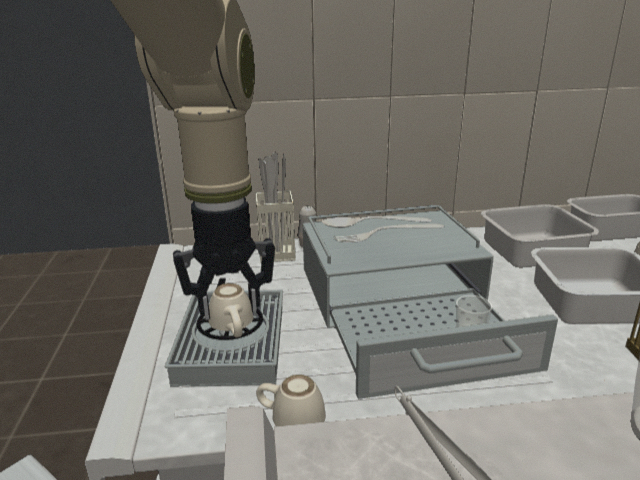

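The drawer is still fully out with the small glass standing in it at (473,310), and the mug is pressed on the star at (230,305). The tumbler is hidden behind the arm, and nothing has gone near it.

```bash
python3 -c "
from workcell import manip, camrig, readout
print(manip.hand_in())"
```

```text
the job is handed in; nothing more can be done
None
```

I handed the job in at about 20 s with the drawer pulled out to its stop and the hand still holding the upside-down mug over the nozzle; by height and force the star is about 10 mm down, held there for over 3 s, and the small glass and tumbler were left alone.

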